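Set out the dough presses by size

TASK

Set out the four wooden dough presses on the row of cork rounds on the blue board, one centred on each round, in order of size: the one with the widest foot on the round next to the small hooped tub, then steadily narrower to the narrowest at the end by the steel bowl. Keep every press upright all the while, leave them standing free, and do not shift the small tub.

Things in the scene. Friction and masses are not known exactly. Their poses are not given: they have to be found in the camera images.
- press38: Pale beech dough press standing upright on the table: a round foot 38 mm in diameter and 16 mm thick, and on its centre a straight cylindrical handle 26 mm in diameter from 16 to 90 mm above the underside. The smallest of the four. Weighs about 45 g. Origin: centre of the underside of the foot; z points up along the handle. Clutter among the presses is under 45 mm high.
- press48: Pale beech dough press standing upright on the table: a round foot 48 mm in diameter and 16 mm thick, and on its centre a straight cylindrical handle 26 mm in diameter from 16 to 90 mm above the underside. The second smallest of the four. Weighs about 55 g. Origin: centre of the underside of the foot; z points up along the handle. Clutter among the presses is under 45 mm high.
- press58: Pale beech dough press standing upright on the table: a round foot 58 mm in diameter and 16 mm thick, and on its centre a straight cylindrical handle 26 mm in diameter from 16 to 90 mm above the underside. The second largest of the four. Weighs about 68 g. Origin: centre of the underside of the foot; z points up along the handle. Clutter among the presses is under 45 mm high.
- press68: Pale beech dough press standing upright on the table: a round foot 68 mm in diameter and 16 mm thick, and on its centre a straight cylindrical handle 26 mm in diameter from 16 to 90 mm above the underside. The largest of the four. Weighs about 85 g. Origin: centre of the underside of the foot; z points up along the handle. Clutter among the presses is under 45 mm high.
- cork1: Fixed flat cork round, 76 mm across, 4 mm thick, on a blue board 12 mm thick; number 1 of a straight row of four identical rounds 92 mm apart, counted from the robot's left (+y). Origin: centre of its underside; its top is 16 mm above the table. y points along the row from cork4 to cork1, x across the row away from the robot, z up.
- cork2: Fixed flat cork round, 76 mm across, 4 mm thick, on a blue board 12 mm thick; number 2 of a straight row of four identical rounds 92 mm apart, counted from the robot's left (+y). Origin: centre of its underside; its top is 16 mm above the table. y points along the row from cork4 to cork1, x across the row away from the robot, z up.
- cork3: Fixed flat cork round, 76 mm across, 4 mm thick, on a blue board 12 mm thick; number 3 of a straight row of four identical rounds 92 mm apart, counted from the robot's left (+y). Origin: centre of its underside; its top is 16 mm above the table. y points along the row from cork4 to cork1, x across the row away from the robot, z up.
- cork4: Fixed flat cork round, 76 mm across, 4 mm thick, on a blue board 12 mm thick; number 4 of a straight row of four identical rounds 92 mm apart, counted from the robot's left (+y). Origin: centre of its underside; its top is 16 mm above the table. y points along the row from cork4 to cork1, x across the row away from the robot, z up.
- tub: Small open wooden tub with two dark hoops, 120 mm across the rim, 75 mm high, 0.6 kg, standing loose on the table in line with the row, just beyond cork1 or just beyond cork4 (changes from start to start); a steel bowl, 116 mm across, 50 mm high, stands at the other end. Origin: centre of its underside. The big tubs elsewhere do not count.
Not all that is in view belongs to the job. What is shaped like the press38 but purple is not meant.

How it is judged:
By the outcome, as a careful person would: the job done as asked, in the order asked, and still so for the second after the job is handed in, with the robot touching nothing.
It also fails if it takes over 86 s, if anything falls off the work surface, if the arm or the gripper's body presses on something with over 40 N, if the wrist force passes 120 N, or if a joint passes its speed limit or range.

ROBOT

A 7-joint arm with a two-finger parallel gripper is mounted at the origin on the work surface. World frame = base frame: x ahead of the robot, y to its left, z up, the work surface at z = 0. Lengths are in mm, angles in rad, forces in N, time in s.
With the tool pointing down it reaches from about 425 to 950 mm from the base axis. Payload 4.7 kg.
Tool frame: the origin (TCP) lies between the finger pads; the fingertips stand 19 mm ahead of it and the grasp point (between the pads) is the TCP (finger_overhang is the distance from the TCP to the fingertips, in mm); z points along the fingers, y is the line along which they close (so a half turn about z gives the same grasp; the last joint's range is limited). The gripper opens to 85 mm and grips with 20 to 120 N. Pads are 22 mm wide; open, the fingers measure 114 mm over their backs; the gripper's body (76 mm by 85 mm) begins 54 mm behind the grasp point. The pads swing forward as they close: fully open they stand 13 mm farther back than shut.
Start: joints at [-1.2, 0.469, -0.049, 1.532, 0.024, 1.141, -0.082], TCP at [262.695, 621.802, 250.335] pointing down, gripper open.
Joint ranges: [-2.59, 2.59], [-0.33, 1.99], [-1.39, 1.29], [0.1, 2.45], [-1.04, 4.18], [0.21, 1.99], [-2.66, 2.66]. Speed limits (rad/s): [2.57, 2.57, 3.14, 3.14, 3.14, 3.14, 3.14].

INTERFACE

Orientations are given as a unit quaternion [w, x, y, z].
In Python, from workcell import observe, camera, camera_model, finish_job, finger_overhang gives the robot as it stands.
- The arm moves only by the tool move_arm, never from a script. Its argument "series" is a list of rows, each a list of 7 numbers: the shift along the tool's x, y, z in cm, then the turn, a rotation vector about the tool's x, y, z in rad, then the closure, from -1 (fully open) to 1 (shut). In form: [[tx, ty, tz, wx, wy, wz, hand], ...]. A call has 1 to 20 rows; each row shifts and turns the commanded pose from where the row before left it, along the tool's axes as they then stand; what a row does not reach is not made up. A row lasts 1/8 s, in which the tool goes at most 62.5 mm and 10.7 degrees, less where a joint would pass 70% of its speed; a pose out of reach is approached as far as the arm can. A call with a gripper value outside its range is refused whole. The fingers move at their own pace and stop on an object; the grip force is fixed at half the most. Time passes only in rows, so rows that do not move let the fingers close. It gives the time, the measured TCP pose, the force, the opening and the grip force at its end, in the units of the state.
- observe(): the state, without advancing time (a new reading comes with each control period).
- camera(name): name is "side" or "top" or "wrist"; returns (picture, depth): 400x640x3 uint8, red, green, blue; 400x640 float32, mm along the optical axis (not along the pixel's ray), 0 where there is no reading.
- camera_model(name): a dict with "fx", "fy", "cx", "cy" (pixels), "dist" ([k1, k2, p1, p2, k3] as OpenCV has them; the pictures are not rectified), "pose" (4x4, takes a point from camera to world coordinates); the wrist camera has in their place "T_tool_cam" (4x4, takes a point from camera to tool coordinates, whose origin is the TCP and whose axes are the flange's). Camera axes: x right, y down, z forward; pixel columns grow to the right and rows downward; lengths in mm; the calibration is good to about 2 mm. A picture is of the moment at which its call begins: read the wrist's pose just before it. camera_model takes no time and is no camera call.
- finish_job(): hands the job in; it is judged then, once.
The state is a dict: "time": time; "joints": joint angles; "joint_vel": joint speeds; "joint_efforts": joint torques, N m; "eef_pos": TCP position; "tool_rot": TCP orientation; "force": force on the tool from outside, world axes, zero at the start; "moment": the same for the moment, N m; "finger_gap": finger opening in mm; "finger_force": force on a finger pad.
Only numpy, scipy, OpenCV 4.12 (cv2) and the standard library are available. Lean on these libraries where they do the work, as an engineer would, in place of code of your own. Each camera call takes 0.05 s, during which the arm holds its last target. There are 200 camera calls.

## Working session

There is one attempt and no reset: what is moved stays moved. The work goes in short steps, Python scripts to look and compute and a tool call to move; the robot and the scene stay as the last step left them, time stands still between calls to the robot, and variables do not carry over. Pictures are saved under pics/ and viewed, at most 14 in all, crops included, and the job is handed in when it is done.

Besides the shell and the picture viewer there is one more tool, called after "Emit:" as name(argument=value, ...), one argument or row to a line, values as JSON. move_arm: Moves the arm, as the interface text tells. Its arguments: {"type":"object","properties":{"series":{"type":"array"}},"required":["series"]}

```bash
mkdir -p pics
cat > h.py <<'E'
import numpy as np, cv2
from workcell import observe, camera, camera_model, finish_job
from scipy.spatial.transform import Rotation as R
def snap(n,f):
    s=observe(); p,d=camera(n); cv2.imwrite(f'pics/{f}.png',p[:,:,::-1]); np.save(f'pics/{f}.npy',d)
    m=camera_model(n)
    if n=='wrist':
        T=np.eye(4); q=s['tool_rot']; T[:3,:3]=R.from_quat([q[1],q[2],q[3],q[0]]).as_matrix(); T[:3,3]=s['eef_pos']
        m['pose']=T@np.array(m['T_tool_cam'])
    return p,d,m
def K(m): return np.array([[m['fx'],0,m['cx']],[0,m['fy'],m['cy']],[0,0,1.]])
def ray(m,u,v):
    a=cv2.undistortPoints(np.array([[[u,v]]],float),K(m),np.array(m['dist'],float)).ravel()
    P=np.array(m['pose']); return P[:3,3],P[:3,:3]@np.array([a[0],a[1],1])
def onz(m,u,v,z):
    o,r=ray(m,u,v); return o+r*(z-o[2])/r[2]
def cloud(m,d):
    v,u=np.mgrid[:400,:640]; a=cv2.undistortPoints(np.stack([u.ravel(),v.ravel()],1).astype(float)[:,None],K(m),np.array(m['dist'],float))[:,0]
    P=np.array(m['pose']); z=d.ravel()[:,None]; X=np.hstack([a*z,z])@P[:3,:3].T+P[:3,3]; X[d.ravel()==0]=np.nan
    return X.reshape(400,640,3)
E
python3 - <<'E'
from h import *
s=observe(); print({k:np.round(v,3) for k,v in s.items()})
for n in ['top','side']:
    p,d,m=snap(n,n); print(n,np.round(m['pose'],3))
E
```

```text
{'time': np.float64(0.0), 'joints': array([-1.2  ,  0.469, -0.049,  1.534,  0.024,  1.141, -0.082]), 'joint_vel': array([-0.001, -0.   ,  0.001, -0.001, -0.   ,  0.   , -0.002]), 'joint_efforts': array([ 1.0000e-03, -5.1030e+01, -4.6000e-02, -2.3771e+01,  1.1000e-02,
        7.0000e-03, -0.0000e+00]), 'eef_pos': array([262.471, 621.254, 249.233]), 'tool_rot': array([-0.   ,  0.199,  0.98 , -0.001]), 'force': array([-0.387, -0.13 , -0.024]), 'moment': array([-0.005, -0.011,  0.031]), 'finger_force': np.float64(0.0), 'finger_gap': np.float64(84.952)}
top [[ 1.000000e-02 -9.930000e-01  1.140000e-01  4.160850e+02]
 [-1.000000e+00 -8.000000e-03  2.200000e-02 -5.135000e+00]
 [-2.100000e-02 -1.140000e-01 -9.930000e-01  1.032073e+03]
 [ 0.000000e+00  0.000000e+00  0.000000e+00  1.000000e+00]]
side [[ 7.50000e-01 -4.10000e-01  5.19000e-01  8.55660e+01]
 [-6.61000e-01 -4.93000e-01  5.66000e-01 -4.32509e+02]
 [ 2.30000e-02 -7.68000e-01 -6.41000e-01  5.49069e+02]
 [ 0.00000e+00  0.00000e+00  0.00000e+00  1.00000e+00]]
```

View pics/top.png

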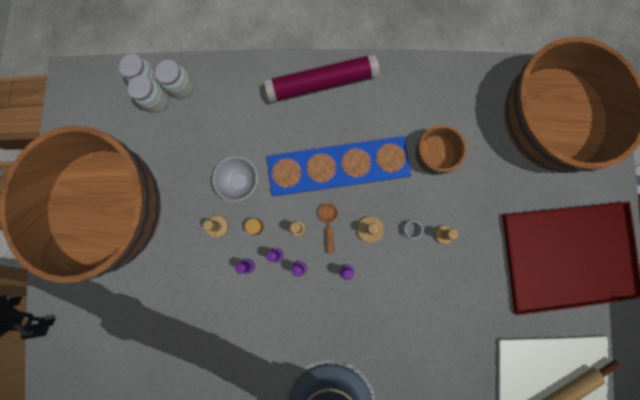

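View pics/side.png

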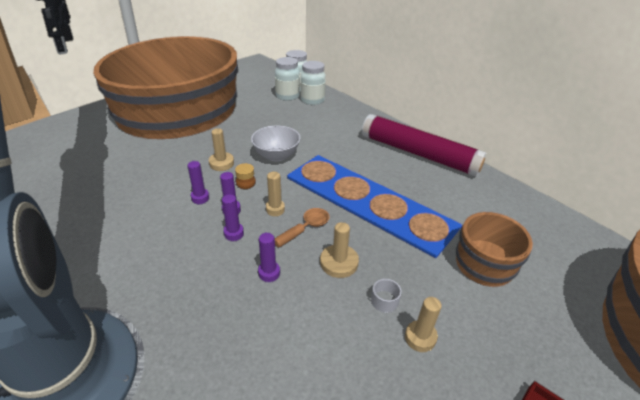

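The tub is at the right (−y, by cork4) and the bowl at the cork1 end. The presses are at about (216,226), (298,228), (370,229) and (447,235) in the top view. I'll measure them next.

Run:
```python
from h import *
m=camera_model('top'); p=cv2.imread('pics/top.png'); d=np.load('pics/top.npy'); X=cloud(m,d)
c=p[120:290,195:475]; cv2.imwrite('pics/topc.png',cv2.resize(c,(784,476),interpolation=cv2.INTER_CUBIC))
hsv=cv2.cvtColor(p,cv2.COLOR_BGR2HSV)
roi=np.zeros((400,640),bool); roi[185:290,190:475]=1
def cl(mask,name,mn=8):
    n,l,s,_=cv2.connectedComponentsWithStats(mask.astype(np.uint8))
    for i in range(1,n):
        if s[i,4]>=mn: 
            P=X[l==i]; print(name,s[i],np.round(np.nanmedian(P,0)),np.round(np.nanmin(P,0)),np.round(np.nanmax(P,0)),hsv[l==i].mean(0).round())
cl(roi&(X[...,2]>75),'tops')
cl(roi&(X[...,2]>9)&(X[...,2]<26),'feet')
r2=np.zeros((400,640),bool); r2[130:200,262:415]=1
cl(r2&(hsv[...,0]<25)&(hsv[...,1]>60),'cork',100)
r3=np.zeros((400,640),bool); r3[110:210,205:262]=1; r3[110:210,416:475]=1
cl(r3&(X[...,2]>35),'end',50)
```

```text
tops [203 220  11  11  94] [453. 298.  89.] [441. 287.  75.] [466. 311.  93.] [ 18. 104. 141.]
tops [290 222  12  11  94] [451.  86.  89.] [439.  74.  75.] [463.  99.  94.] [ 18. 105. 145.]
tops [367 223  11  11  96] [450. -97.  89.] [ 438. -109.   78.] [463. -85.  93.] [ 18. 108. 144.]
tops [446 229  12  11 105] [ 437. -288.   89.] [ 425. -301.   77.] [ 449. -276.   94.] [ 18. 101. 136.]
tops [266 251  12  11  98] [382. 142.  89.] [369. 130.  76.] [393. 155.  93.] [138. 146. 120.]
tops [235 263  12  11 103] [352. 216.  89.] [340. 205.  76.] [364. 229.  94.] [138. 139. 118.]
tops [292 265  11  12  99] [349.  80.  89.] [335.  69.  75.] [361.  92.  94.] [138. 146. 122.]
tops [342 269  11  11  97] [342. -38.  89.] [330. -50.  78.] [353. -26.  94.] [138. 142. 124.]
feet [220 185  33  13 212] [547. 254.  17.] [529. 207.   9.] [563. 291.  26.] [119.  13. 119.]
feet [271 185  68  11 387] [556. 101.  12.] [536. -16.   9.] [564. 160.  20.] [107. 179. 154.]
feet [318 203  20  50 319] [444.   9.  15.] [391. -14.   9.] [517.  35.  24.] [ 13. 122. 111.]
feet [207 215  21  23 257] [452. 291.  15.]
[... 917 characters left out ...]
.] [137. 119. 113.]
feet [339 265  15  15  68] [349. -31.  15.] [323. -56.  11.] [359. -20.  22.] [137. 118.  98.]
cork [377 145  28  26 581] [ 638. -152.   16.] [ 603. -189.    9.] [ 672. -117.   20.] [ 13. 118. 140.]
cork [343 150  27  27 575] [624. -62.  16.] [588. -97.  10.] [657. -28.  21.] [ 13. 118. 140.]
cork [308 155  27  27 577] [610.  29.  16.] [574.  -5.   8.] [643.  64.  21.] [ 13. 118. 141.]
cork [273 159  27  28 577] [595. 120.  15.] [560.  86.  10.] [631. 155.  21.] [ 13. 118. 140.]
end [417 125  50  48 898] [ 659. -286.   69.] [ 591. -335.   35.] [ 710. -214.   80.] [ 13. 132.  93.]
end [212 156  46  45 471] [583. 266.  46.] [518. 189.  35.] [632. 306.  54.] [119.  12. 121.]
```

View pics/topc.png

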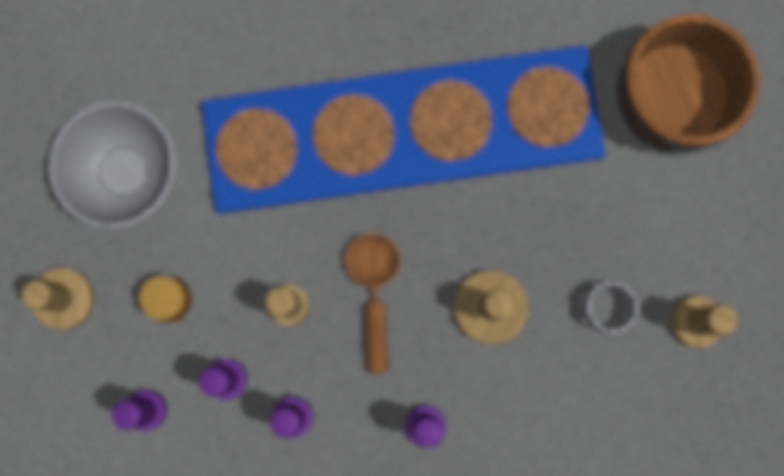

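```bash
cat >> h.py <<'E'
def go(x,y,z,yaw=8.9):
    s=observe(); q=s['tool_rot']; r=R.from_quat([q[1],q[2],q[3],q[0]]); M=r.as_matrix()
    Y=np.array([np.cos(np.radians(yaw)),np.sin(np.radians(yaw)),0]); Z=np.array([0,0,-1.]); T=np.stack([np.cross(Y,Z),Y,Z],1)
    w=R.from_matrix(M.T@T).as_rotvec(); dw=np.array([x,y,z])-s['eef_pos']
    print('t',round(float(s['time']),2),'pos',np.round(s['eef_pos'],1),'turn',np.round(w,3),'cm before turn',np.round(M.T@dw/10,2),'cm after turn',np.round(T.T@dw/10,2),'gap',round(float(s['finger_gap']),1))
E
python3 - <<'E'
from h import *
m=camera_model('top'); d=np.load('pics/top.npy'); X=cloud(m,d)
P=X[120:290,0:165].reshape(-1,3); P=P[P[:,2]>60]; print(np.nanmin(P,0),np.nanmax(P,0))
print(camera_model('wrist')['T_tool_cam'])
go(453,298,200)
E
```

```text
[311.34197642 438.00715717  60.00144824] [688.38091962 821.05376576 155.22884256]
[[ 5.83379398e-04 -9.52695640e-01 -3.03925448e-01  7.70400717e+01]
 [ 9.99999800e-01  6.30435965e-04 -5.67057276e-05 -8.97968961e-01]
 [ 2.45628832e-04 -3.03925354e-01  9.52695817e-01 -1.22716718e+02]
 [ 0.00000000e+00  0.00000000e+00  0.00000000e+00  1.00000000e+00]]
t 0.1 pos [262.5 621.3 249.4] turn [-2.000e-03  1.000e-03  1.016e+00] cm before turn [-30.13 -22.36   4.98] cm after turn [-34.89  13.82   4.94] gap 85.7
```

Emit:
move_arm(
  series=[
    [0,0,0,0,0,0.169,-1],
    [0,0,0,0,0,0.169,-1],
    [0,0,0,0,0,0.17,-1],
    [0,0,0,0,0,0.17,-1],
    [0,0,0,0,0,0.169,-1],
    [0,0,0,0,0,0.169,-1],
    [-5,2,0,0,0,0,-1],
    [-5,2,0,0,0,0,-1],
    [-5,2,0.5,0,0,0,-1],
    [-5,2,1,0,0,0,-1],
    [-5,2,1.5,0,0,0,-1],
    [-5,2,1.5,0,0,0,-1],
    [-4.9,1.8,0.4,0,0,0,-1],
    [0,0,0,0,0,0,-1],
  ],
)

```text
time: 1.85
eef_pos: [455.0, 293.2, 200.8]
tool_rot: [0.001, 0.654, 0.757, -0.001]
force: [0.7, 0.6, 0.5]
finger_gap: 85.1
finger_force: 0.0
```

Run:
```python
from h import *
go(453,298,200)
p,d,m=snap('wrist','w1'); X=cloud(m,d); np.save('pics/w1X.npy',X)
Z=X[...,2]
n,l,s,_=cv2.connectedComponentsWithStats(((Z>80)&(Z<96)).astype(np.uint8))
for i in range(1,n):
    if s[i,4]>50: print(s[i],np.nanmedian(X[l==i],0),np.nanmin(X[l==i],0),np.nanmax(X[l==i],0))
```

```text
t 1.85 pos [455.  293.2 200.8] turn [-0.001  0.003 -0.009] cm before turn [ 0.51 -0.12  0.08] cm after turn [ 0.51 -0.12  0.08] gap 85.1
[ 304  175   36   37 1016] [454.13745413 300.94459739  88.63783626] [441.59616301 287.52667356  80.12706625] [467.05233925 312.01755135  91.13277316]
[158 258  36  34 744] [351.72535926 222.43211073  88.54722779] [339.63219236 205.39836046  80.09370097] [365.20482505 231.06843326  90.91273699]
[200 342  26  31 531] [386.26043788 148.76740746  88.30535722] [375.59295363 132.53141025  80.05127088] [394.69510116 155.98118057  90.64233386]
```

View pics/w1.png

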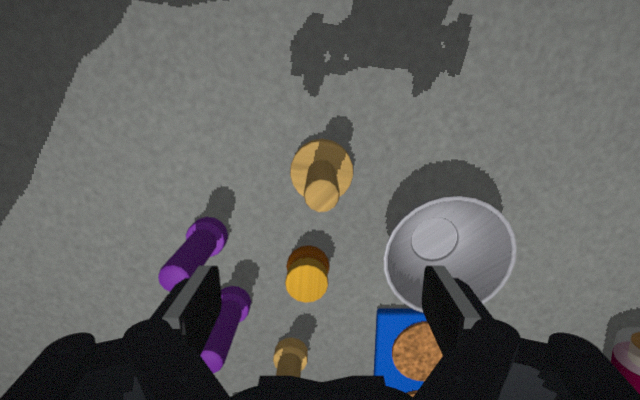

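The wrist view shows press58's foot at (322,172) and handle top at (321,195), which puts the handle at about (454,299). That matches the top camera, so I'll descend and grasp.

Emit:
move_arm(
  series=[
    [0.6,0,2,0,0,0,-1],
    [0,0,4,0,0,0,-1],
    [0,0,4,0,0,0,-1],
    [0,0,3,0,0,0,-1],
    [0,0,0.6,0,0,0,-1],
    [0,0,0,0,0,0,-1],
    [0,0,0,0,0,0,1],
    [0,0,0,0,0,0,1],
    [0,0,0,0,0,0,1],
    [0,0,0,0,0,0,1],
    [0,0,0,0,0,0,1],
    [0,0,0,0,0,0,1],
    [0,0,0,0,0,0,1],
    [0,0,0,0,0,0,1],
  ],
)

```text
time: 3.65
eef_pos: [452.3, 304.5, 65.9]
tool_rot: [-0.0, 0.65, 0.76, 0.0]
force: [-1.0, 0.6, 5.2]
finger_gap: 24.4
finger_force: 58.5
```

Emit:
move_arm(
  series=[
    [0,0,-1,0,0,0,1],
    [0,0,-3,0,0,0,1],
    [0,0,-4,0,0,0,1],
    [0,0,-3.5,0,0,0,1],
    [0,0,-1,0,0,0,1],
    [0,0,0,0,0,0,1],
    [0,0,0,0,0,0,1],
    [0,0,0,0,0,0,1],
  ],
)

```text
time: 4.65
eef_pos: [451.4, 303.8, 188.9]
tool_rot: [-0.0, 0.65, 0.76, -0.001]
force: [-0.2, 0.1, -0.1]
finger_gap: 24.8
finger_force: 58.9
```

Run:
```python
from h import *
go(624,-62,190); go(624,-62,190)
p,d,m=snap('wrist','w2')
go(624,-62,190)
print(observe()['joint_vel'].round(3))
```

```text
t 4.65 pos [451.4 303.8 188.9] turn [-0.002  0.001 -0.   ] cm before turn [-38.8   11.41  -0.08] cm after turn [-38.81  11.39  -0.11] gap 24.8
t 4.65 pos [451.4 303.8 188.9] turn [-0.002  0.001 -0.   ] cm before turn [-38.8   11.41  -0.08] cm after turn [-38.81  11.39  -0.11] gap 24.8
t 4.7 pos [451.5 303.9 189.2] turn [-0.002  0.001 -0.   ] cm before turn [-38.81  11.39  -0.06] cm after turn [-38.81  11.38  -0.08] gap 24.6
[-0.002 -0.003  0.    -0.008  0.001  0.001  0.   ]
```

View pics/w2.png

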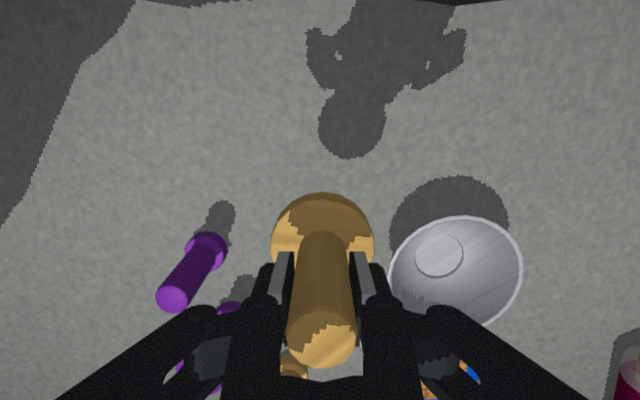

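```bash
cat >> h.py <<'E'
def held(f,rad,zt=50):
    """offset of held press's foot centre in tool frame (mm), by depth on foot top"""
    m=camera_model('wrist'); m['pose']=m['T_tool_cam']; X=cloud(m,np.load(f'pics/{f}.npy'))
    p=cv2.imread(f'pics/{f}.png'); h=cv2.cvtColor(p,cv2.COLOR_BGR2HSV)
    k=(abs(X[...,2]-zt)<6)&(abs(X[...,1])<50)&(abs(X[...,0])<60)&(h[...,0]>8)&(h[...,0]<28)&(h[...,1]>70)
    P=X[k]; hull=cv2.convexHull(P[:,:2].astype(np.float32))[:,0]
    from scipy.optimize import least_squares
    hull=hull[hull[:,0]>np.percentile(P[:,0],30)]
    r=least_squares(lambda c:np.hypot(*(hull-c).T)-rad,[0,0],loss='soft_l1')
    H=X[(abs(X[...,2]+24)<3)&(abs(X[...,1])<25)&(abs(X[...,0])<30)]
    print('foot',r.x.round(1),'free r',least_squares(lambda c:np.hypot(*(hull-c[:2]).T)-c[2],[0,0,rad]).x.round(1),'zmed',np.median(P[:,2]).round(1),'top',H.min(0).round(1),H.max(0).round(1),len(P))
E
python3 -c "
from h import *
held('w2',29)"
```

```text
foot [-5.7  0.6] free r [-5.1  0.6 28.5] zmed 50.8 top [-18. -25. -27.] [ 13.3  25.  -21. ] 4082
```

Emit:
move_arm(
  series=[
    [-2,0.6,0,0,0,0,1],
    [-4,1.2,0,0,0,0,1],
    [-5,1.5,0,0,0,0,1],
    [-5,1.5,0,0,0,0,1],
    [-5,1.5,0,0,0,0,1],
    [-5,1.5,0,0,0,0,1],
    [-5,1.5,0,0,0,0,1],
    [-4,1.1,0,0,0,0,1],
    [-2.3,0.6,0,0,0,0,1],
    [-1,0.2,0,0,0,0,1],
    [0,0,0,0,0,0,1],
    [0,0,0,0,0,0,1],
    [0,0,0,0,0,0,1],
    [0,0,0,0,0,0,1],
  ],
)

```text
time: 6.45
eef_pos: [621.7, -56.0, 190.4]
tool_rot: [-0.0, 0.65, 0.76, 0.0]
force: [0.3, 0.7, -0.6]
finger_gap: 24.4
finger_force: 58.9
```

Run:
```python
from h import *
go(621.8,-56.8,82)
p,d,m=snap('wrist','w3'); held('w3',29)
go(621.8,-56.8,82)
```

```text
t 6.45 pos [621.7 -56.  190.4] turn [ 0.    -0.     0.001] cm before turn [-0.08 -0.   10.84] cm after turn [-0.08 -0.   10.84] gap 24.4
foot [-5.7  0.4] free r [-4.3  0.5 27.9] zmed 50.8 top [-18. -25. -27.] [ 13.4  25.  -21. ] 4046
t 6.5 pos [621.7 -56.3 190.4] turn [ 0.    -0.     0.001] cm before turn [-0.06 -0.   10.84] cm after turn [-0.05  0.   10.84] gap 24.6
```

View pics/w3.png

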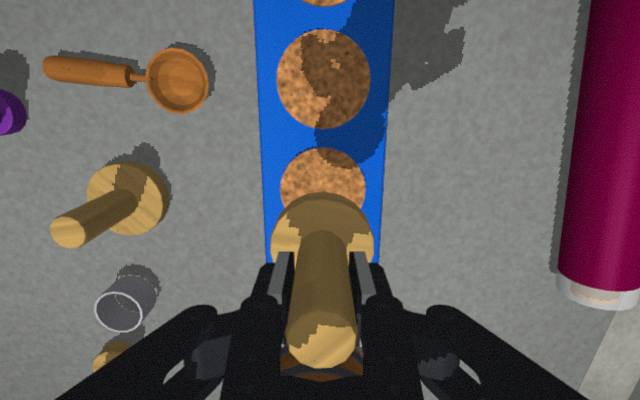

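The picture shows cork2 centred at about (323,79), spanning columns 276–370 and rows 28–129. I'll use it to check the row position.

Run:
```python
from h import *
s=observe(); m=camera_model('wrist'); T=np.eye(4); q=s['tool_rot']; T[:3,:3]=R.from_quat([q[1],q[2],q[3],q[0]]).as_matrix(); T[:3,3]=s['eef_pos']; m['pose']=T@np.array(m['T_tool_cam'])
for uv in [(276,79),(370,79),(323,28),(323,129),(280,186),(366,186),(323,148)]: print(uv,onz(m,*uv,16).round(1))
X=np.load('pics/w1X.npy')
```

```text
(276, 79) [572.6  22.7  16. ]
(370, 79) [647.4  34.5  16. ]
(323, 28) [604.2  65.2  16. ]
(323, 129) [616.2 -10.5  16. ]
(280, 186) [586.5 -65.3  16. ]
(366, 186) [661.5 -53.5  16. ]
(323, 148) [618.7 -26.2  16. ]
```

Emit:
move_arm(
  series=[
    [-0.1,0,2,0,0,0,1],
    [0,0,4,0,0,0,1],
    [0,0,3,0,0,0,1],
    [0,0,1.2,0,0,0,1],
    [0,0,0.4,0,0,0,1],
    [0,0,0.25,0,0,0,1],
    [0,0,0,0,0,0,1],
    [0,0,0,0,0,0,1],
    [0,0,0,0,0,0,1],
  ],
)

```text
time: 7.62
eef_pos: [622.2, -57.9, 82.2]
tool_rot: [0.0, 0.65, 0.76, 0.0]
force: [-1.0, -1.0, -0.8]
finger_gap: 24.6
finger_force: 58.9
```

Emit:
move_arm(
  series=[
    [0,0,0,0,0,0,-1],
    [0,0,0,0,0,0,-1],
    [0,0,0,0,0,0,-1],
    [0,0,0,0,0,0,-1],
    [0,0,-2,0,0,0,-1],
    [0,0,-4,0,0,0,-1],
    [0,0,-4,0,0,0,-1],
    [0,0,-1.8,0,0,0,-1],
    [-0.2,-2.5,0,0,0,0,-1],
    [-0.3,-4,0,0,0,0,-1],
    [-0.3,-4,0,0,0,0,-1],
    [-0.3,-4,0,0,0,0,-1],
    [-0.2,-3,0,0,0,0,-1],
    [0,0,0,0,0,0,-1],
    [0,0,0,0,0,0,-1],
    [0,0,0,0,0,0,-1],
    [0,0,0,0,0,0,-1],
  ],
)

```text
time: 9.75
eef_pos: [451.6, -97.6, 199.6]
tool_rot: [0.0, 0.65, 0.76, -0.0]
force: [-0.5, 0.5, -0.4]
finger_gap: 85.3
finger_force: 0.0
```

```bash
cat >> h.py <<'E'
def tops(f,m):
    X=cloud(m,np.load(f'pics/{f}.npy')); h=cv2.cvtColor(cv2.imread(f'pics/{f}.png'),cv2.COLOR_BGR2HSV); Z=X[...,2]; k=(h[...,0]>8)&(h[...,0]<28)
    for lo,hi in ((84,96),(99,112)):
        n,l,s,_=cv2.connectedComponentsWithStats(((Z>lo)&(Z<hi)&k).astype(np.uint8))
        for i in range(1,n):
            if s[i,4]>50 and s[i,0]<520: P=X[l==i]; print(f,s[i],((np.nanpercentile(P,1,axis=0)+np.nanpercentile(P,99,axis=0))/2).round(1),np.nanmedian(P,0).round(1))
E
python3 - <<'E'
from h import *
go(450.5,-97.5,65)
p,d,m=snap('wrist','w4'); tops('w4',m)
p,d,m=snap('top','t4'); tops('t4',m)
go(450.5,-97.5,65)
E
```

```text
t 9.75 pos [451.6 -97.6 199.6] turn [-0.  0.  0.] cm before turn [ 0.03 -0.11 13.46] cm after turn [ 0.02 -0.11 13.46] gap 85.3
w4 [301 189  36  35 956] [450.3 -99.5  87.3] [450.2 -98.8  88.6]
t4 [ 22 140  69 130 564] [503.  716.3  90.1] [517.5 766.9  90.2]
t4 [144 196   8  35  54] [481.3 453.2  90.1] [484.4 450.1  89.1]
t4 [290 222  11  11  89] [451.   85.9  89.3] [451.   86.7  88.8]
t4 [447 229  11  11  90] [ 437.3 -288.9   88.7] [ 437.2 -288.1   89.1]
t4 [ 17 137  75 135 684] [501.6 710.3 105.5] [516.9 766.9 105.4]
t4 [353 150  10  11  90] [623.6 -61.2 104.4] [623.1 -59.9 105.1]
t 9.85 pos [451.3 -97.7 199.6] turn [-0.  0. -0.] cm before turn [ 0.03 -0.08 13.46] cm after turn [ 0.03 -0.08 13.46] gap 85.3
```

Emit:
move_arm(
  series=[
    [0,-0.1,2,0,0,0,-1],
    [0,0,4,0,0,0,-1],
    [0,0,4,0,0,0,-1],
    [0,0,2.8,0,0,0,-1],
    [0,0,0.6,0,0,0,-1],
    [0,0,0,0,0,0,-1],
    [0,0,0,0,0,0,1],
    [0,0,0,0,0,0,1],
    [0,0,0,0,0,0,1],
    [0,0,0,0,0,0,1],
    [0,0,0,0,0,0,1],
    [0,0,0,0,0,0,1],
  ],
)

```text
time: 11.35
eef_pos: [450.3, -97.9, 66.3]
tool_rot: [0.0, 0.65, 0.76, 0.0]
force: [-1.6, 1.2, 6.1]
finger_gap: 25.0
finger_force: 58.5
```

Emit:
move_arm(
  series=[
    [0,0,-1,0,0,0,1],
    [0,0,-3,0,0,0,1],
    [0,0,-4,0,0,0,1],
    [0,0,-3.5,0,0,0,1],
    [0,0,-1,0,0,0,1],
    [0,0,0,0,0,0,1],
    [0,0,0,0,0,0,1],
    [0,0,0,0,0,0,1],
  ],
)

```text
time: 12.35
eef_pos: [449.3, -97.8, 189.6]
tool_rot: [-0.001, 0.65, 0.76, -0.001]
force: [-0.4, -0.0, -0.7]
finger_gap: 24.7
finger_force: 59.1
```

Run:
```python
from h import *
p,d,m=snap('wrist','w5'); held('w5',34)
go(637.3,-152.5,190)
```

```text
foot [-2.6  0.1] free r [-1.8  0.  33.4] zmed 51.2 top [-14.9 -25.  -27. ] [ 13.5  25.  -21. ] 6331
t 12.4 pos [449.4 -97.9 189.8] turn [-0.002 -0.    -0.   ] cm before turn [-8.3  17.72 -0.06] cm after turn [-8.3  17.71 -0.02] gap 24.4
```

Emit:
move_arm(
  series=[
    [-0.8,1.7,0,0,0,0,1],
    [-1.6,3.5,0,0,0,0,1],
    [-1.9,4,0,0,0,0,1],
    [-1.9,4,0,0,0,0,1],
    [-1.3,3,0,0,0,0,1],
    [-0.7,1.5,0,0,0,0,1],
    [0,0,0,0,0,0,1],
    [0,0,0,0,0,0,1],
    [0,0,0,0,0,0,1],
  ],
)

```text
time: 13.52
eef_pos: [636.8, -151.3, 190.7]
tool_rot: [-0.0, 0.65, 0.76, -0.0]
force: [-0.2, -0.3, -1.1]
finger_gap: 24.9
finger_force: 59.1
```

Run:
```python
from h import *
go(637.2,-151.5,82.2)
```

```text
t 13.53 pos [ 636.8 -151.3  190.7] turn [-0.001 -0.001 -0.   ] cm before turn [-0.03  0.05 10.85] cm after turn [-0.02  0.04 10.85] gap 24.9
```

Emit:
move_arm(
  series=[
    [0,0,2,0,0,0,1],
    [0,0,4,0,0,0,1],
    [0,0,3,0,0,0,1],
    [0,0,1.2,0,0,0,1],
    [0,0,0.4,0,0,0,1],
    [0,0,0.25,0,0,0,1],
    [0,0,0,0,0,0,1],
    [0,0,0,0,0,0,1],
    [0,0,0,0,0,0,1],
  ],
)

```text
time: 14.65
eef_pos: [637.8, -151.6, 82.8]
tool_rot: [0.0, 0.65, 0.76, 0.0]
force: [0.7, -0.1, -0.6]
finger_gap: 24.8
finger_force: 59.1
```

Emit:
move_arm(
  series=[
    [0,0,0,0,0,0,-1],
    [0,0,0,0,0,0,-1],
    [0,0,0,0,0,0,-1],
    [0,0,0,0,0,0,-1],
    [0,0,-2,0,0,0,-1],
    [0,0,-4,0,0,0,-1],
    [0,0,-4,0,0,0,-1],
    [0,0,-1.8,0,0,0,-1],
    [-1.2,-2.5,0,0,0,0,-1],
    [-2,-4.2,0,0,0,0,-1],
    [-2,-4.2,0,0,0,0,-1],
    [-2,-4.2,0,0,0,0,-1],
    [-2,-4.2,0,0,0,0,-1],
    [-1.2,-2.6,0,0,0,0,-1],
    [0,0,0,0,0,0,-1],
    [0,0,0,0,0,0,-1],
    [0,0,0,0,0,0,-1],
    [0,0,0,0,0,0,-1],
  ],
)

```text
time: 16.9
eef_pos: [438.1, -287.5, 200.1]
tool_rot: [-0.0, 0.65, 0.76, -0.0]
force: [-0.3, 0.1, 0.1]
finger_gap: 85.5
finger_force: 0.0
```

Run:
```python
from h import *
p,d,m=snap('wrist','w6'); tops('w6',m)
p,d,m=snap('top','t6'); tops('t6',m)
go(437.2,-288.5,65)
```

```text
w6 [304 191  35  35 942] [ 438.4 -290.7   87.5] [ 438.2 -289.9   88.7]
t6 [ 22 139  82 128 565] [507.4 698.   90. ] [530.4 764.8  90.1]
t6 [144 196   7  35  61] [481.4 453.8  89.9] [480.2 450.6  88.6]
t6 [291 222  10  11  89] [451.1  85.5  88.9] [451.   86.6  89.3]
t6 [447 229  11  11  92] [ 437.3 -289.5   88.6] [ 437.2 -288.6   89. ]
t6 [ 17 137  75 137 702] [500.3 712.  105.5] [519.3 764.8 105.7]
t6 [390 145  11  10  80] [ 637.8 -151.8  104.8] [ 636.6 -150.8  105.5]
t6 [353 150  10  11  88] [623.7 -61.1 104.3] [623.2 -59.9 105. ]
t 17.0 pos [ 437.7 -287.7  200.1] turn [-0.    -0.     0.001] cm before turn [-0.07 -0.06 13.51] cm after turn [-0.07 -0.06 13.51] gap 85.6
```

Emit:
move_arm(
  series=[
    [-0.15,0,2,0,0,0,-1],
    [0,0,4,0,0,0,-1],
    [0,0,4,0,0,0,-1],
    [0,0,2.8,0,0,0,-1],
    [0,0,0.6,0,0,0,-1],
    [0,0,0,0,0,0,-1],
    [0,0,0,0,0,0,1],
    [0,0,0,0,0,0,1],
    [0,0,0,0,0,0,1],
    [0,0,0,0,0,0,1],
    [0,0,0,0,0,0,1],
    [0,0,0,0,0,0,1],
  ],
)

```text
time: 18.5
eef_pos: [437.9, -289.8, 66.9]
tool_rot: [0.0, 0.65, 0.76, 0.0]
force: [-0.6, 0.4, 5.4]
finger_gap: 25.1
finger_force: 58.7
```

Emit:
move_arm(
  series=[
    [0,0,-1,0,0,0,1],
    [0,0,-3,0,0,0,1],
    [0,0,-4,0,0,0,1],
    [0,0,-4,0,0,0,1],
    [0,0,-1.5,0,0,0,1],
    [0,0,0,0,0,0,1],
    [0,0,0,0,0,0,1],
    [0,0,0,0,0,0,1],
  ],
)

```text
time: 19.5
eef_pos: [436.8, -289.2, 199.8]
tool_rot: [-0.001, 0.65, 0.76, -0.0]
force: [0.4, 0.3, -0.5]
finger_gap: 24.8
finger_force: 58.9
```

Run:
```python
from h import *
p,d,m=snap('wrist','w7'); held('w7',24)
go(609.2,28.8,200)
```

```text
foot [-1.9  0.3] free r [-1.1  0.2 23.4] zmed 52.0 top [-13.8 -25.  -27. ] [ 13.4  25.  -21. ] 2767
t 19.55 pos [ 436.9 -289.3  200. ] turn [-0.002 -0.001 -0.   ] cm before turn [ 2.877e+01  2.193e+01 -1.000e-02] cm after turn [28.76 21.94  0.  ] gap 25.1
```

Emit:
move_arm(
  series=[
    [1.7,1.3,0,0,0,0,1],
    [3.1,2.4,0,0,0,0,1],
    [4,3.05,0,0,0,0,1],
    [4,3.05,0,0,0,0,1],
    [4,3.05,0,0,0,0,1],
    [4,3.05,0,0,0,0,1],
    [3.6,2.7,0,0,0,0,1],
    [2.7,2,0,0,0,0,1],
    [1.7,1.3,0,0,0,0,1],
    [0,0,0,0,0,0,1],
    [0,0,0,0,0,0,1],
    [0,0,0,0,0,0,1],
    [0,0,0,0,0,0,1],
  ],
)

```text
time: 21.18
eef_pos: [609.2, 27.6, 201.5]
tool_rot: [0.0, 0.651, 0.759, 0.0]
force: [-0.0, 0.2, -1.1]
finger_gap: 24.4
finger_force: 58.9
```

Run:
```python
from h import *
go(609.3,29.2,82.8)
```

```text
t 21.18 pos [609.2  27.6 201.5] turn [ 0.     0.    -0.002] cm before turn [ 0.16  0.04 11.87] cm after turn [ 0.16  0.04 11.87] gap 24.4
```

Emit:
move_arm(
  series=[
    [0.1,0,2,0,0,0,1],
    [0,0,4,0,0,0,1],
    [0,0,3.6,0,0,0,1],
    [0,0,1.6,0,0,0,1],
    [0,0,0.4,0,0,0,1],
    [0,0,0.25,0,0,0,1],
    [0,0,0,0,0,0,1],
    [0,0,0,0,0,0,1],
    [0,0,0,0,0,0,1],
  ],
)

```text
time: 22.3
eef_pos: [609.5, 29.8, 83.3]
tool_rot: [0.0, 0.65, 0.76, 0.0]
force: [0.2, 0.6, -0.3]
finger_gap: 24.8
finger_force: 59.0
```

Emit:
move_arm(
  series=[
    [0,0,0,0,0,0,-1],
    [0,0,0,0,0,0,-1],
    [0,0,0,0,0,0,-1],
    [0,0,0,0,0,0,-1],
    [0,0,-2,0,0,0,-1],
    [0,0,-4,0,0,0,-1],
    [0,0,-4,0,0,0,-1],
    [0,0,-1.8,0,0,0,-1],
    [1,-1.8,0,0,0,0,-1],
    [2.1,-3.8,0,0,0,0,-1],
    [2.1,-3.8,0,0,0,0,-1],
    [1.9,-3.5,0,0,0,0,-1],
    [1,-1.85,0,0,0,0,-1],
    [0,0,0,0,0,0,-1],
    [0,0,0,0,0,0,-1],
    [0,0,0,0,0,0,-1],
    [0,0,0,0,0,0,-1],
  ],
)

```text
time: 24.42
eef_pos: [451.6, 86.6, 200.7]
tool_rot: [0.0, 0.651, 0.759, -0.0]
force: [-0.8, 0.9, 0.8]
finger_gap: 85.5
finger_force: 0.0
```

Run:
```python
from h import *
p,d,m=snap('wrist','w8'); tops('w8',m)
p,d,m=snap('top','t8'); tops('t8',m)
go(451,85.7,65)
```

```text
w8 [303 185  35  35 949] [450.8  87.1  87.5] [450.7  88.   88.7]
w8 [491 287  35  29 370] [605.6  31.1  89.9] [600.3  35.7  90.1]
w8 [500 298  38  33 908] [608.9  29.  102.8] [607.9  30.3 104.6]
t8 [ 22 140  91 132 605] [499.6 687.3  90.1] [525.1 761.5  90.1]
t8 [144 196   7  35  57] [481.3 453.4  90.1] [478.3 450.3  88.5]
t8 [ 16 137  77 136 709] [501.8 710.  105.5] [517.9 766.9 105.6]
t8 [390 145  11  10  83] [ 637.5 -151.1  105. ] [ 636.7 -150.6  105.2]
t8 [353 150  10  11  89] [623.9 -61.  104.7] [622.8 -60.  104.8]
t8 [314 156  11  10  87] [609.8  30.9 103.9] [609.1  30.8 104.9]
t 24.52 pos [451.3  86.7 200.7] turn [-0.     0.    -0.001] cm before turn [-0.09 -0.04 13.57] cm after turn [-0.09 -0.05 13.57] gap 85.3
```

Emit:
move_arm(
  series=[
    [0,0,2,0,0,0,-1],
    [0,0,4,0,0,0,-1],
    [0,0,4,0,0,0,-1],
    [0,0,2.8,0,0,0,-1],
    [0,0,0.6,0,0,0,-1],
    [0,0,0,0,0,0,-1],
    [0,0,0,0,0,0,1],
    [0,0,0,0,0,0,1],
    [0,0,0,0,0,0,1],
    [0,0,0,0,0,0,1],
    [0,0,0,0,0,0,1],
    [0,0,0,0,0,0,1],
  ],
)

```text
time: 26.02
eef_pos: [451.3, 87.1, 67.3]
tool_rot: [0.0, 0.65, 0.76, 0.0]
force: [-1.9, -0.2, 6.4]
finger_gap: 24.8
finger_force: 58.7
```

Emit:
move_arm(
  series=[
    [0,0,-1,0,0,0,1],
    [0,0,-3,0,0,0,1],
    [0,0,-4,0,0,0,1],
    [0,0,-4,0,0,0,1],
    [0,0,-1.5,0,0,0,1],
    [0,0,0,0,0,0,1],
    [0,0,0,0,0,0,1],
    [0,0,0,0,0,0,1],
  ],
)

```text
time: 27.02
eef_pos: [450.2, 86.7, 200.5]
tool_rot: [-0.001, 0.65, 0.76, -0.001]
force: [0.2, 0.2, -1.3]
finger_gap: 24.2
finger_force: 58.8
```

Run:
```python
from h import *
p,d,m=snap('wrist','w9'); held('w9',19)
go(595,119.8,200)
```

```text
foot [-0.6 -0. ] free r [-0.1  0.  18.6] zmed 52.4 top [-12. -25. -27.] [ 13.3  25.  -21. ] 1508
t 27.07 pos [450.4  86.7 200.6] turn [-0.003  0.001 -0.   ] cm before turn [ 1.04 14.8   0.02] cm after turn [ 1.03 14.8   0.06] gap 24.7
```

Emit:
move_arm(
  series=[
    [0.1,1.4,0,0,0,0,1],
    [0.2,3,0,0,0,0,1],
    [0.2,3.5,0,0,0,0,1],
    [0.2,3.5,0,0,0,0,1],
    [0.2,2.3,0,0,0,0,1],
    [0.1,1.1,0,0,0,0,1],
    [0,0,0,0,0,0,1],
    [0,0,0,0,0,0,1],
    [0,0,0,0,0,0,1],
    [0,0,0,0,0,0,1],
  ],
)

```text
time: 28.32
eef_pos: [595.3, 119.7, 202.1]
tool_rot: [-0.0, 0.65, 0.76, 0.0]
force: [0.1, 0.1, -0.1]
finger_gap: 24.8
finger_force: 58.9
```

Run:
```python
from h import *
go(595.2,120,83.3)
```

```text
t 28.32 pos [595.3 119.7 202.1] turn [ 0. -0. -0.] cm before turn [ 3.000e-02 -1.000e-02  1.188e+01] cm after turn [ 3.000e-02 -1.000e-02  1.188e+01] gap 24.8
```

Emit:
move_arm(
  series=[
    [0,0,2,0,0,0,1],
    [0,0,4,0,0,0,1],
    [0,0,3.6,0,0,0,1],
    [0,0,1.6,0,0,0,1],
    [0,0,0.4,0,0,0,1],
    [0,0,0.25,0,0,0,1],
    [0,0,0,0,0,0,1],
    [0,0,0,0,0,0,1],
    [0,0,0,0,0,0,1],
  ],
)

```text
time: 29.45
eef_pos: [595.9, 119.8, 83.8]
tool_rot: [0.0, 0.65, 0.76, 0.0]
force: [0.0, 0.6, -1.3]
finger_gap: 24.6
finger_force: 58.9
```

Emit:
move_arm(
  series=[
    [0,0,0,0,0,0,-1],
    [0,0,0,0,0,0,-1],
    [0,0,0,0,0,0,-1],
    [0,0,0,0,0,0,-1],
    [0,0,-2,0,0,0,-1],
    [0,0,-4,0,0,0,-1],
    [0,0,-4,0,0,0,-1],
    [0,0,-1.8,0,0,0,-1],
    [1,-1.8,0,0,0,0,-1],
    [2.1,-3.8,0,0,0,0,-1],
    [2.1,-3.8,0,0,0,0,-1],
    [2.1,-3.5,0,0,0,0,-1],
    [1,-1.8,0,0,0,0,-1],
    [0,0,0,0,0,0,-1],
    [0,0,0,0,0,0,-1],
    [0,0,0,0,0,0,-1],
  ],
)

```text
time: 31.45
eef_pos: [438.7, 178.4, 201.4]
tool_rot: [0.0, 0.651, 0.759, 0.0]
force: [-0.4, 0.6, 0.3]
finger_gap: 85.2
finger_force: 0.0
```

Run:
```python
from h import *
p,d,m=snap('top','t10'); tops('t10',m)
c=p[120:220,200:480,::-1]; cv2.imwrite('pics/t10c.png',cv2.resize(c,(784,280),interpolation=cv2.INTER_CUBIC))
X=cloud(m,d); k=np.zeros((400,640),bool); k[110:200,416:475]=1; P=X[k&(X[...,2]>35)]; print(np.nanmin(P,0),np.nanmax(P,0))
snap('side','s10'); print(observe()['time'])
```

```text
t10 [ 22 140  68 133 577] [499.3 712.3  90. ] [517.3 765.9  89.9]
t10 [ 17 137  75 135 691] [502.  711.5 105.5] [520.6 766.3 105.6]
t10 [390 145  11  10  82] [ 637.7 -151.3  103.9] [ 636.4 -150.7  105.2]
t10 [352 150  11  11  88] [623.9 -60.9 104.3] [623.1 -59.9 105.2]
t10 [314 156  11  10  85] [609.5  30.9 104.4] [610.2  30.8 105.2]
t10 [277 161  11  11  92] [596.  119.3 104.3] [595.5 119.1 104.8]
[ 591.57275784 -334.10835642   35.05089807] [ 710.14225081 -213.83178138   80.14229472]
31.55
```

View pics/t10c.png

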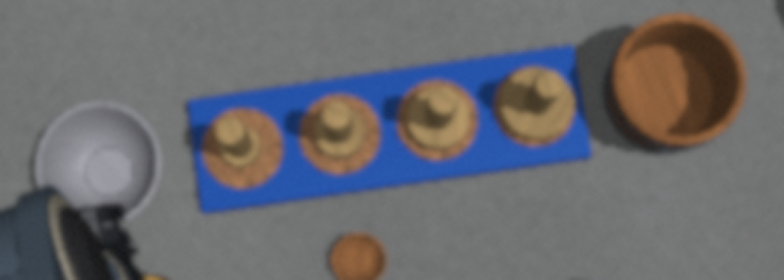

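View pics/s10.png

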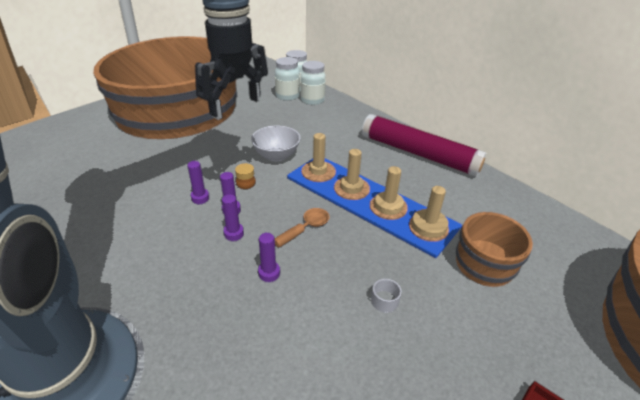

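All four presses stand upright on their rounds, widest by the tub and narrowing towards the bowl. They are within about 2 mm of centre, the tub hasn't moved and the gripper is clear.

```bash
python3 -c "
from h import *
print(finish_job())"
```

```text
the job is handed in; nothing more can be done
None
```

The four presses stand upright and free on the cork rounds, widest by the tub to narrowest by the bowl, each within about 2 mm of centre by the top camera. The tub did not move, and I handed the job in at about 32 s; no verdict came back.

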